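# Weigh the parcel on the hand scale and stand it in the post tray

### The arm

A 6-joint arm with a two-finger parallel gripper is mounted at the origin on the work surface. World frame = base frame: x ahead of the robot, y to its left, z up, the work surface at z = 0. Lengths are in m, angles in rad, forces in N, time in s.
With the tool pointing down it reaches from about 0.3 to 0.775 m from the base axis. Payload 14.6 kg.
Tool frame: the origin (TCP) lies on the centre line of the jaws, within the pads' length; the fingertips stand 19 mm ahead of it and the grasp point (between the pads) is the TCP; y points along the fingers, x is the direction in which the jaws open and shut, and the axes are right-handed (so a half turn about y gives the same grasp; the last joint's range is limited). The gripper opens to 94 mm and grips with 3 to 60 N. Pads are 16 mm wide; open, the fingers measure 119 mm over their backs; the gripper's body (75 mm by 177 mm) begins 78 mm behind the grasp point.
Start: joints at [-1.399, 0.3, 1.521, -0, 1.321, -0.067], TCP at [0.13, -0.534, 0.224] pointing down, gripper open.
Joint ranges: [-3.03, 3.03], [-0.79, 2.21], [0.23, 2.52], [-1.04, 4.18], [0, 3.07], [-2.55, 2.55]. Speed limits (rad/s): [2.22, 2.22, 2.57, 3.14, 3.14, 3.14].

### API

Orientations are given as [roll, pitch, yaw] about the fixed x, y, z axes, in that order (R = Rz(yaw) Ry(pitch) Rx(roll)).
In Python, from station import ctrl, optics gives the robot as it stands.
- The arm moves only by the tool jog_arm, never from a script. Its argument "targets" is a list of rows, each a list of 3 entries, a list of its own where there are three numbers: the finger opening in cm, from 0 to 9.4, then the shift along the tool's x, y, z in cm, then the turn about the tool's y in rad. A call has 1 to 10 rows; each row is the pose to reach, as a shift and turn from the pose commanded when the call began, along the tool's axes at that moment; what a row does not reach only later rows make up. A row lasts 1/10 s, in which the tool goes at most 50 mm and 8.59 degrees, less where a joint would pass 70% of its speed; a pose out of reach is approached as far as the arm can. A call with a gripper value outside its range is refused whole. The fingers move at their own pace and stop on an object; "grip_force" is the grip in N (left out, the last holds). Time passes only in rows, so rows that repeat a pose let the fingers close. It gives the time, the measured TCP pose, the force and the opening at its end, in the units of the state.
- ctrl.get_obs(): the state, without advancing time (a new reading comes with each control period).
- optics.camera(name): name is "scene" or "top"; returns a dict with "img" (400x640x3 uint8, red, green, blue), "range_z" (400x640 float32, m along the optical axis (not along the pixel's ray), 0 where there is no reading), "camera_matrix" (3x3 intrinsics, pixels), "k1" (the pictures are not rectified: a ray, as slopes to the right and down, at radius r is drawn at 1 + k1 r^2 times it, then the intrinsics apply), "world_to_cam" (4x4, takes a point from world to camera coordinates). Camera axes: x right, y up, looking along -z (the intrinsics and any distortion apply to the point x, -y, -z); pixel columns grow to the right and rows downward; lengths in m; the calibration is good to about 2 mm. A picture is of the moment at which its call begins.
- ctrl.hand_in(): hands the job in, once; it reports no verdict.
The state is a dict: "time_s": time; "qpos": joint angles; "joint_vel": joint speeds; "tau": joint torques, N m; "ee_pos": TCP position; "eef_rot": TCP orientation; "force": force on the tool from outside, world axes, zero at the start; "moment": the same for the moment, N m; "grip_width": finger opening in m.
Only numpy, scipy, OpenCV 4.12 (cv2) and the standard library are available. Lean on these libraries where they do the work, as an engineer would, in place of code of your own. Each camera call takes 0.05 s, during which the arm holds its last target. There are 200 camera calls.

### The job

One of the two small parcels on the hallway shelf is attached to a sprung hand scale. Weigh it: lift it by the scale's black crossbar until the parcel hangs well clear of the shelf top on the stretched spring, hold it still for two seconds so the reading settles, then lower it into the open wooden tray and let go of the crossbar only once the parcel stands on the tray's floor. Keep it upright, and leave the other parcel (with the plain wire handle) where it is.

Things in the scene. Friction and masses are not known exactly. Their poses are not given: they have to be found in the camera images.
- parcel: Parcel to weigh: loose cardboard box 90 x 64 x 60 mm (x, y, z), 0.3 to 0.6 kg; origin at the centre of its underside. The sprung scale rides on a rod on its top. The scale's black crossbar is 84 mm long along the parcel's x, 18 mm wide and high, its middle straight above the origin, 180 mm up at rest, with 21 mm free below it. Grip it at the middle, across its width (y).
- scale (a joint): Stretch of the scale's spring in m, 0 at rest to 0.07; the crossbar's middle is 0.180 plus this above the parcel's underside. 120 N/m: the hanging parcel stretches it 0.02 to 0.05, and the bar must rise that far before the parcel lifts. The scale's grey body (36 x 22 mm, 75 to 150 mm up at rest) slides on the rod, does not swing, and turns with the parcel.
- tray: The post tray: a dark wooden open square tray, fixed, 172 x 172 mm outside, 24 mm high, walls and floor 6 mm thick; origin at the centre of its underside, sides along its x and y. The parcel fits inside at any turn.
- twin: The other parcel, to be left alone: the same cardboard box, 90 x 64 x 60 mm, but with a plain wire handle with a wooden grip, 120 mm high in all, and no scale. Loose; origin at the centre of its underside.
There are look-alikes about, which are no part of the job. Leave any red look-alike of the parcel alone.

How it is judged:
On the way, in this order (a step that is already met when the one before it is completed fails the run):
1. the parcel hangs still on the stretched scale, at least 15 mm clear of the shelf top, for 1 s (height (world z) of parcel above 0.015 m and value of joint scale above 0.015 m and linear speed of parcel below 0.04 m/s and velocity of joint scale between -0.04 and 0.04 m/s), for 1 s.
2. the parcel stands on the tray's floor while the fingers still touch the scale (horizontal distance between parcel and tray below 0.07 m and z of parcel in the frame of tray below 0.012 m and contact force between the fingers and parcel above 0.2 N), for 0.1 s.
At the end, for the whole second after the job is handed in: The parcel with the scale stands upright (within 0.1 rad) and at rest on the floor of the tray, inside its walls (its centre within 70 mm of the tray's, its underside at most 12 mm above the tray's underside), released; the other parcel is within 30 mm of where it was (horizontal distance between parcel and tray below 0.07 m and z of parcel in the frame of tray below 0.012 m and angle between parcel's own z axis and vertical below 0.1 rad and linear speed of parcel below 0.02 m/s and distance of twin from where it was at the start of the episode below 0.03 m); the robot touches nothing.
It fails at once if the parcel on the scale is tipped by more than 0.6 rad (angle between parcel's own z axis and vertical above 0.6 rad).
It fails at once if the other parcel is moved by more than 30 mm (distance of twin from where it was at the start of the episode above 0.03 m).
It also fails if it takes over 51 s, if anything falls off the work surface, if the arm or the gripper's body presses on something with over 40 N, if the wrist force passes 120 N, or if a joint passes its speed limit or range.

## Working session

There is one attempt and no reset: what is moved stays moved. The work goes in short steps, Python scripts to look and compute and a tool call to move; the robot and the scene stay as the last step left them, time stands still between calls to the robot, and variables do not carry over. Pictures are saved under pics/ and viewed, about 8 in all and at most 12, crops included, and the job is handed in when it is done.

Besides the shell and the picture viewer there is one more tool, called after "Request:" as a command line: name --argument value ..., lists and objects as JSON in quotes. jog_arm: Moves the arm, as the interface text tells. Its arguments: {"type":"object","properties":{"targets":{"type":"array","items":{"type":"array"}},"grip_force":{"type":"number"}},"required":["targets"]}

```bash
mkdir -p pics; cat > h.py <<'E'
import numpy as np, cv2
from station import ctrl, optics
def cloud(c):
    K=c["camera_matrix"];z=c["range_z"];h,w=z.shape
    u,v=np.meshgrid(np.arange(w),np.arange(h))
    p=cv2.undistortPoints(np.stack([u,v],-1).reshape(-1,1,2).astype(float),K,np.array([c["k1"],0,0,0.])).reshape(h,w,2)
    P=np.stack([p[...,0]*z,-p[...,1]*z,-z,np.ones_like(z)],-1)
    W=(P@np.linalg.inv(c["world_to_cam"]).T)[...,:3]; W[z==0]=np.nan
    return W
def save(n,img,box=None,s=1):
    if box: img=img[box[1]:box[3],box[0]:box[2]]
    cv2.imwrite("pics/"+n,cv2.resize(img[...,::-1],None,fx=s,fy=s,interpolation=cv2.INTER_CUBIC))
E
python3 - <<'E'
from h import *
print(ctrl.get_obs())
a=optics.camera("scene");b=optics.camera("top")
for n,c in(("scene",a),("top",b)):
    save(n+"0.png",c["img"]); np.savez(n+"0.npz",W=cloud(c),img=c["img"])
E
```

```text
{'time_s': 0.0, 'qpos': array([-1.39861542e+00,  3.00459785e-01,  1.52161776e+00,  1.17985636e-05,
        1.32066740e+00, -6.65967398e-02]), 'joint_vel': array([-0.00013257,  0.00166255,  0.00181184, -0.00113035, -0.00060556,
       -0.00053361]), 'tau': array([ 1.16898968e-04, -5.31804264e+01, -3.52738667e+01,  7.08943186e-02,
        2.44784314e-02, -5.78338904e-05]), 'ee_pos': array([ 0.13004251, -0.53415043,  0.223877  ]), 'eef_rot': array([-1.57070824e+00,  1.14897031e-03, -1.33202155e+00]), 'force': array([-0.53512   , -0.13042293,  0.29304341]), 'moment': array([ 0.02341818, -0.01412282, -0.06602042]), 'grip_width': 0.09428601132624818}
```

View pics/scene0.png

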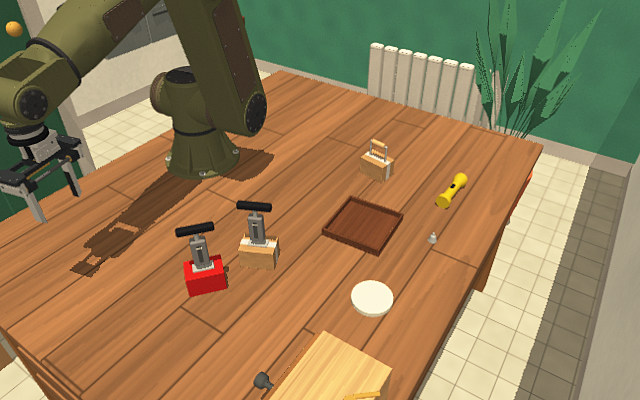

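View pics/top0.png

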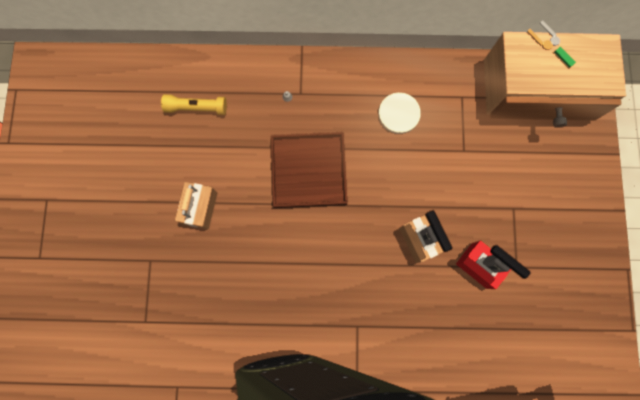

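Candidates: the cardboard box with scale and black crossbar is at scene (258,240), top (430,237). The red look-alike is at scene (205,265), top (490,265). The twin with the wire handle is at scene (377,163), top (195,205). I choose the cardboard one with the black bar; the tray is at top (309,171). Next I measure these and check the choice in a crop.

```bash
python3 - <<'E'
from h import *
def rect(p): 
    r=cv2.minAreaRect(p.astype(np.float32)); return np.round(r[0],4),np.round(r[1],4),round(r[2],1)
S=np.load("scene0.npz");T=np.load("top0.npz")
for n,D,bb,bt in(("scene",S,(220,190,290,280),None),("top",T,(395,200,457,268),None)):
    W=D["W"];img=D["img"].astype(int);x0,y0,x1,y1=bb
    w=W[y0:y1,x0:x1].reshape(-1,3);c=img[y0:y1,x0:x1].reshape(-1,3)
    dark=(c.max(1)<50)&(w[:,2]>.165)&(w[:,2]<.2)
    p=w[dark]; print(n,"bar",dark.sum(),rect(p[:,:2]*1000),np.median(p,0),p.min(0),p.max(0))
    m=(w[:,2]>.054)&(w[:,2]<.066); print(" boxtop",m.sum(),rect(w[m][:,:2]*1000),np.median(w[m],0))
for n,D,bb in(("scene",S,(315,190,410,260)),("top",T,(262,125,355,215))):
    x0,y0,x1,y1=bb;w=D["W"][y0:y1,x0:x1].reshape(-1,3)
    m=(w[:,2]>.018)&(w[:,2]<.03);print(n,"tray",m.sum(),rect(w[m][:,:2]*1000))
save("crop1.png",S["img"],(160,180,300,310),4)
R=lambda x:x
E
```

```text
scene bar 282 (array([ 471.2074, -261.863 ]), array([83.5066, 19.9786]), 24.5) [ 0.47400258 -0.26496108  0.18507146] [ 0.43146233 -0.28482234  0.17286858] [ 0.51029934 -0.23953014  0.18994834]
 boxtop 611 (array([ 456.0071, -289.6611]), array([170.6935, 103.8712]), 62.2) [ 0.47631009 -0.27039598  0.05853133]
top bar 359 (array([ 467.8902, -258.7241]), array([78.5408, 16.0751]), 25.7) [ 0.46763105 -0.25778196  0.18816598] [ 0.43136579 -0.28031304  0.17503142] [ 0.5040787  -0.23573918  0.19286561]
 boxtop 807 (array([ 467.502 , -254.3972]), array([90.275 , 54.0206]), 25.2) [ 0.46051034 -0.24904023  0.06030658]
scene tray 437 (array([630.198 ,  -2.6388]), array([172.7544, 177.864 ]), 4.0)
top tray 795 (array([6.290404e+02, 1.609000e-01]), array([172.9017, 172.312 ]), 3.6)
```

```bash
python3 - <<'E'
from h import *
T=np.load("top0.npz")["W"]
for nm,bb in(("red",(455,235,535,295)),("twin",(170,175,220,235))):
    x0,y0,x1,y1=bb;w=T[y0:y1,x0:x1].reshape(-1,3)
    for lo,hi in((.054,.066),(.1,.2)):
        m=(w[:,2]>lo)&(w[:,2]<hi);print(nm,lo,m.sum(),cv2.minAreaRect((w[m][:,:2]*1000).astype(np.float32)))
E
```

```text
red 0.054 867 ((412.8130187988281, -395.47747802734375), (91.84719848632812, 64.5516357421875), 50.69298553466797)
red 0.1 705 ((411.84893798828125, -394.53521728515625), (83.69265747070312, 22.093414306640625), 51.315242767333984)
twin 0.054 918 ((535.5055541992188, 252.2086181640625), (65.18763732910156, 91.06029510498047), 80.49185180664062)
twin 0.1 215 ((534.8411254882812, 252.32000732421875), (16.871990203857422, 65.6437759399414), 79.76038360595703)
```

View pics/crop1.png

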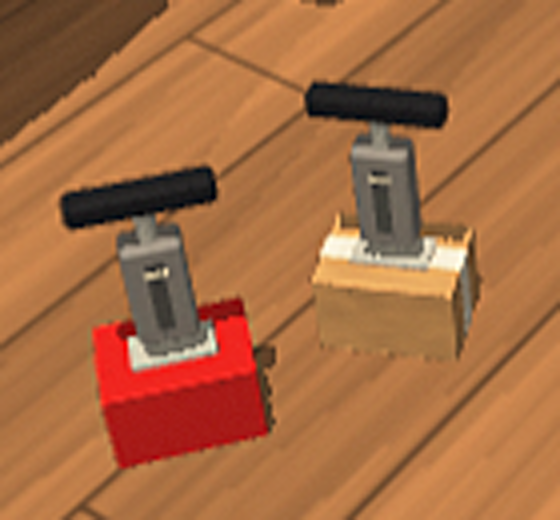

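The crop shows the choice is right: the cardboard box with the scale is at crop (395,290), and the red one to its left. The bar's centre is about (0.469, -0.260, 0.18), yaw 25°. The tray is at (0.629, -0.001). The tool's x needs to turn from -76.3° to -65°, which is about -0.20 rad about the tool's y. I go up first, then across.

Request:
jog_arm --targets '[[9.4, [0, -4, 0], 0], [9.4, [-2, -5, 4], 0], [9.4, [-4, -5, 8], -0.1], [9.4, [-6, -5, 12], -0.2], [9.4, [-8, -5, 17], -0.2], [9.4, [-10, -5, 21], -0.2], [9.4, [-12, -5, 25.5], -0.2], [9.4, [-14, -5, 30], -0.2], [9.4, [-16, -5, 34], -0.2], [9.4, [-18, -5, 38], -0.2]]' --grip_force 30

```text
time_s: 1.1
ee_pos: [0.4579, -0.268, 0.2743]
eef_rot: [-1.571, 0.0, -1.132]
force: [0.7, -0.2, -0.5]
grip_width: 0.0937
```

Request:
jog_arm --targets '[[7, [0, 0, 0], 0], [7, [0, 0, 0], 0], [7, [0, 0, 0], 0]]'

```text
time_s: 1.4
ee_pos: [0.4561, -0.2702, 0.2743]
eef_rot: [-1.571, 0.0, -1.133]
force: [-0.6, -0.3, -0.1]
grip_width: 0.0736
```

```bash
cat >> h.py <<'E'
from scipy.spatial.transform import Rotation as Ro
def togo(t,yaw):
    o=ctrl.get_obs();R=Ro.from_euler("xyz",o["eef_rot"]).as_matrix()
    print(round(o["time_s"],2),"pos",o["ee_pos"].round(4),"rot",o["eef_rot"].round(3),"F",o["force"].round(1),"w",round(o["grip_width"],4))
    print("shift cm",(100*R.T@(np.array(t)-o["ee_pos"])).round(2),"turn",round(-(np.radians(yaw)-np.arctan2(R[1,0],R[0,0])),3))
def bar(name,bb,lo=.165,hi=.2,n=None):
    c=optics.camera(name);W=cloud(c);x0,y0,x1,y1=bb
    w=W[y0:y1,x0:x1].reshape(-1,3);k=c["img"][y0:y1,x0:x1].reshape(-1,3)
    p=w[(k.max(1)<50)&(w[:,2]>lo)&(w[:,2]<hi)]
    print(len(p),cv2.minAreaRect((p[:,:2]*1000).astype(np.float32)))
    if n: save(n,c["img"])
    return c,W
E
python3 - <<'E'
from h import *
togo([.469,-.260,.18],-65)
c=optics.camera("scene"); save("s1.png",c["img"],(180,120,340,300),3.3)
E
```

```text
1.4 pos [ 0.4561 -0.2702  0.2743] rot [-1.571  0.    -1.133] F [-0.6 -0.3 -0.1] w 0.0736
shift cm [-0.37  9.43  1.6 ] turn 0.002
```

View pics/s1.png

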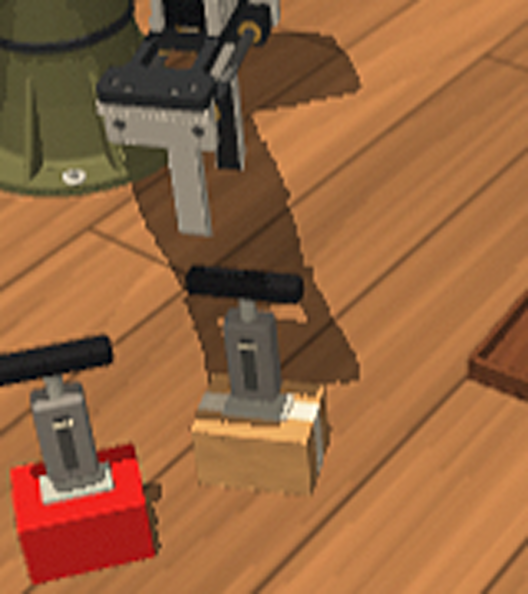

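The picture shows the open fingers above and behind the bar at crop (245,285), on both sides of its width. I move across, then straight down.

Request:
jog_arm --targets '[[7, [-0.2, 0, 0.8], 0], [7, [-0.4, 1, 1.6], 0], [7, [-0.4, 3, 1.6], 0], [7, [-0.4, 5, 1.6], 0], [7, [-0.4, 7, 1.6], 0], [7, [-0.4, 8.5, 1.6], 0], [7, [-0.4, 9.3, 1.6], 0], [7, [-0.4, 9.3, 1.6], 0], [7, [-0.4, 9.3, 1.6], 0]]'

```text
time_s: 2.35
ee_pos: [0.4698, -0.2592, 0.1819]
eef_rot: [-1.571, -0.0, -1.132]
force: [-0.4, 0.3, -0.3]
grip_width: 0.0701
```

```bash
python3 - <<'E'
from h import *
togo([.469,-.260,.18],-65)
c=optics.camera("scene"); save("s2.png",c["img"],(200,140,320,290),3.8)
E
```

```text
2.35 pos [ 0.4698 -0.2592  0.1819] rot [-1.571 -0.    -1.132] F [-0.4  0.3 -0.3] w 0.0701
shift cm [ 0.04  0.19 -0.1 ] turn 0.002
```

View pics/s2.png

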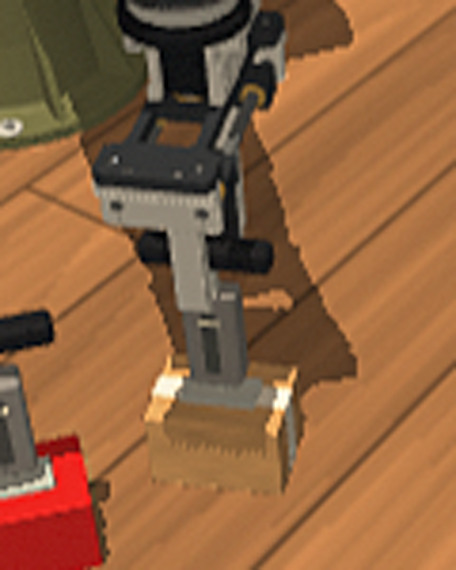

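The fingers stand either side of the bar near its middle (crop about (205,250)). Closing.

Request:
jog_arm --targets '[[1.2, [0, 0.1, 0], 0], [1.2, [0, 0.1, 0], 0], [1.2, [0, 0.1, 0], 0], [1.2, [0, 0.1, 0], 0], [1.2, [0, 0.1, 0], 0], [1.2, [0, 0.1, 0], 0], [1.2, [0, 0.1, 0], 0], [1.2, [0, 0.1, 0], 0], [1.2, [0, 0.1, 0], 0], [1.2, [0, 0.1, 0], 0]]' --grip_force 40

```text
time_s: 3.4
ee_pos: [0.4696, -0.2593, 0.1805]
eef_rot: [-1.571, -0.0, -1.132]
force: [0.7, -1.3, 1.1]
grip_width: 0.0178
```

The width of 17.8 mm means the bar is held. Lifting slowly.

Request:
jog_arm --targets '[[1.2, [0, -0.5, 0], 0], [1.2, [0, -1.2, 0], 0], [1.2, [0, -2, 0], 0], [1.2, [0, -2.8, 0], 0], [1.2, [0, -3.6, 0], 0], [1.2, [0, -4.4, 0], 0], [1.2, [0, -5.2, 0], 0], [1.2, [0, -6, 0], 0], [1.2, [0, -6.8, 0], 0], [1.2, [0, -7.6, 0], 0]]'

```text
time_s: 4.4
ee_pos: [0.4695, -0.2592, 0.2571]
eef_rot: [-1.571, 0.0, -1.132]
force: [0.2, 0.6, -4.4]
grip_width: 0.0176
```

Request:
jog_arm --targets '[[1.2, [0, -0.8, 0], 0], [1.2, [0, -1.5, 0], 0], [1.2, [0, -2.1, 0], 0], [1.2, [0, -2.6, 0], 0], [1.2, [0, -2.9, 0], 0], [1.2, [0, -3, 0], 0], [1.2, [0, -3, 0], 0], [1.2, [0, -3, 0], 0], [1.2, [0, -3, 0], 0], [1.2, [0, -3, 0], 0]]'

```text
time_s: 5.4
ee_pos: [0.4695, -0.2592, 0.2863]
eef_rot: [-1.571, 0.0, -1.132]
force: [0.0, -0.6, -5.9]
grip_width: 0.0174
```

Request:
jog_arm --targets '[[1.2, [0, 0, 0], 0], [1.2, [0, 0, 0], 0], [1.2, [0, 0, 0], 0], [1.2, [0, 0, 0], 0], [1.2, [0, 0, 0], 0], [1.2, [0, 0, 0], 0], [1.2, [0, 0, 0], 0], [1.2, [0, 0, 0], 0], [1.2, [0, 0, 0], 0], [1.2, [0, 0, 0], 0]]'

```text
time_s: 6.4
ee_pos: [0.4695, -0.2592, 0.2864]
eef_rot: [-1.571, 0.0, -1.132]
force: [0.1, 0.8, -4.9]
grip_width: 0.0179
```

Request:
jog_arm --targets '[[1.2, [0, 0, 0], 0], [1.2, [0, 0, 0], 0], [1.2, [0, 0, 0], 0], [1.2, [0, 0, 0], 0], [1.2, [0, 0, 0], 0], [1.2, [0, 0, 0], 0], [1.2, [0, 0, 0], 0], [1.2, [0, 0, 0], 0], [1.2, [0, 0, 0], 0], [1.2, [0, 0, 0], 0]]'

```text
time_s: 7.4
ee_pos: [0.4695, -0.2592, 0.2865]
eef_rot: [-1.571, -0.0, -1.132]
force: [-0.1, 0.0, -5.2]
grip_width: 0.0175
```

```bash
python3 - <<'E'
from h import *
togo([.629,-.001,.29],-65)
c=optics.camera("scene"); save("s3.png",c["img"],(180,80,420,290),3)
W=cloud(c);x0,y0,x1,y1=210,130,310,290
i=c["img"].astype(int);m=np.zeros(W.shape[:2],bool);m[y0:y1,x0:x1]=1
d=np.hypot(W[...,0]-.469,W[...,1]+.26)<.06
m&=d&(W[...,2]>.02)&(i[...,0]-i[...,2]>50)
p=W[m];print("cardboard z",np.percentile(p[:,2],[1,50,99]),p.min(0),p.max(0))
E
```

```text
7.4 pos [ 0.4695 -0.2592  0.2865] rot [-1.571 -0.    -1.132] F [-0.1  0.  -5.2] w 0.0175
shift cm [-16.6   -0.36  25.41] turn 0.002
cardboard z [0.0687665  0.11494505 0.39378041] [ 0.41834556 -0.30851229  0.06618514] [ 0.52536996 -0.21384564  0.39771908]
```

View pics/s3.png

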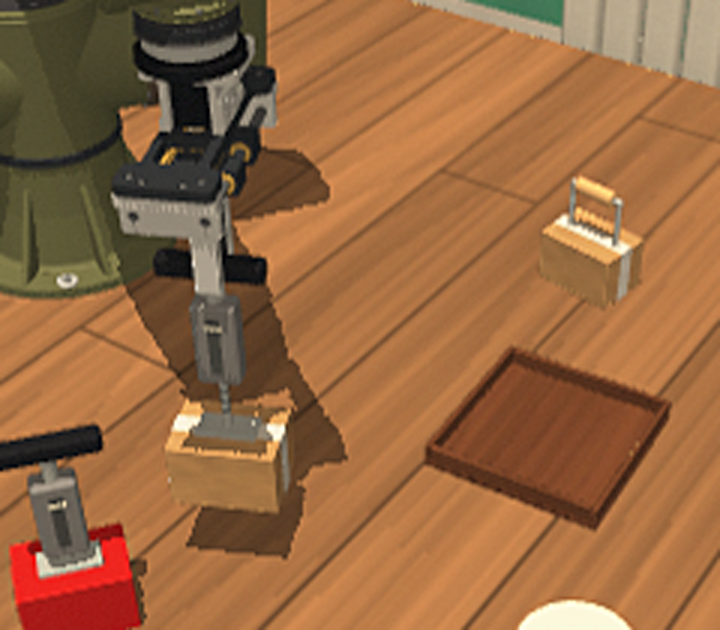

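The parcel hangs with its underside at about 66 mm (crop (230,470), shadow apart below it). The spring is stretched by about 43 mm, from a 5.2 N load. It has been still for over 2 s. Carrying it to the tray.

Request:
jog_arm --targets '[[1.2, [-0.5, 0, 0.8], 0], [1.2, [-1.5, 0, 2.3], 0], [1.2, [-2.7, 0, 4.1], 0], [1.2, [-4, 0, 6.1], 0], [1.2, [-5.3, 0, 8.1], 0], [1.2, [-6.6, 0, 10.1], 0], [1.2, [-7.9, 0, 12.1], 0], [1.2, [-9.2, 0, 14.1], 0], [1.2, [-10.5, 0, 16.1], 0], [1.2, [-11.6, 0, 17.8], 0]]'

```text
time_s: 8.45
ee_pos: [0.5821, -0.0768, 0.2864]
eef_rot: [-1.571, 0.0, -1.131]
force: [0.6, -1.2, -5.3]
grip_width: 0.0178
```

Request:
jog_arm --targets '[[1.2, [-1.2, 0, 1.8], 0], [1.2, [-2.4, 0, 3.7], 0], [1.2, [-3.5, 0, 5.3], 0], [1.2, [-4.3, 0, 6.6], 0], [1.2, [-4.8, 0, 7.3], 0], [1.2, [-5, 0, 7.6], 0], [1.2, [-5, 0, 7.6], 0], [1.2, [-5, 0, 7.6], 0], [1.2, [-5, 0, 7.6], 0], [1.2, [-5, 0, 7.6], 0]]'

```text
time_s: 9.45
ee_pos: [0.6288, -0.0015, 0.2866]
eef_rot: [-1.571, -0.0, -1.133]
force: [-0.6, -0.0, -5.1]
grip_width: 0.0174
```

```bash
python3 - <<'E'
from h import *
togo([.629,-.001,.186],-65)
c=optics.camera("scene"); save("s4.png",c["img"],(270,60,470,270),2.8)
E
```

```text
9.45 pos [ 0.6288 -0.0015  0.2866] rot [-1.571 -0.    -1.133] F [-0.6 -0.  -5.1] w 0.0174
shift cm [-0.04 10.06  0.04] turn 0.002
```

View pics/s4.png

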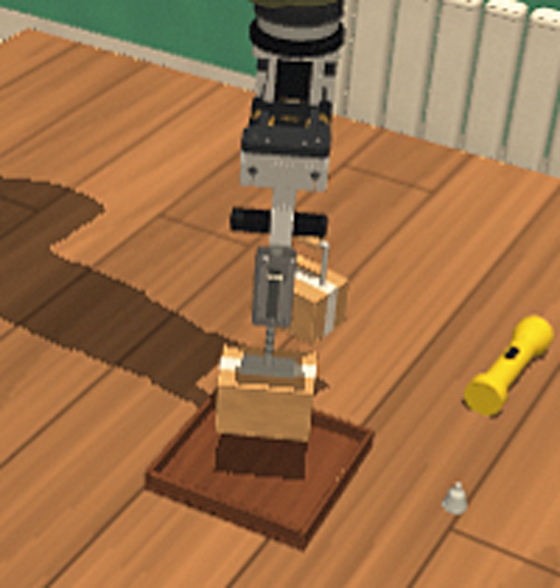

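The parcel hangs upright over the middle of the tray (crop (265,400)). Lowering it until the spring is slack, about 10 cm.

Request:
jog_arm --targets '[[1.2, [0, 0.6, 0], 0], [1.2, [0, 1.5, 0], 0], [1.2, [0, 2.4, 0], 0], [1.2, [0, 3.2, 0], 0], [1.2, [0, 4, 0], 0], [1.2, [0, 4.6, 0], 0], [1.2, [0, 5.1, 0], 0], [1.2, [0, 5.5, 0], 0], [1.2, [0, 5.9, 0], 0], [1.2, [0, 6.3, 0], 0]]'

```text
time_s: 10.5
ee_pos: [0.629, -0.001, 0.2233]
eef_rot: [-1.57, -0.0, -1.132]
force: [0.4, 0.1, -5.1]
grip_width: 0.0176
```

Request:
jog_arm --targets '[[1.2, [0, 0.4, 0], 0], [1.2, [0, 0.9, 0], 0], [1.2, [0, 1.4, 0], 0], [1.2, [0, 1.9, 0], 0], [1.2, [0, 2.4, 0], 0], [1.2, [0, 2.9, 0], 0], [1.2, [0, 3.3, 0], 0], [1.2, [0, 3.5, 0], 0], [1.2, [0, 3.5, 0], 0], [1.2, [0, 3.5, 0], 0]]'

```text
time_s: 11.5
ee_pos: [0.629, -0.0011, 0.1887]
eef_rot: [-1.57, -0.0, -1.132]
force: [0.4, -0.8, -0.7]
grip_width: 0.0178
```

Request:
jog_arm --targets '[[1.2, [0, 0, 0], 0], [1.2, [0, 0, 0], 0], [1.2, [0, 0, 0], 0], [1.2, [0, 0, 0], 0], [1.2, [0, 0, 0], 0]]'

```text
time_s: 12.0
ee_pos: [0.629, -0.001, 0.1885]
eef_rot: [-1.571, -0.0, -1.132]
force: [1.2, -1.1, -0.6]
grip_width: 0.0175
```

```bash
python3 - <<'E'
from h import *
togo([.629,-.001,.186],-65)
c=optics.camera("scene"); save("s5.png",c["img"],(270,60,470,270),2.8)
E
```

```text
12.0 pos [ 0.629  -0.001   0.1885] rot [-1.571 -0.    -1.132] F [ 1.2 -1.1 -0.6] w 0.0175
shift cm [-0.    0.25  0.01] turn 0.002
```

View pics/s5.png

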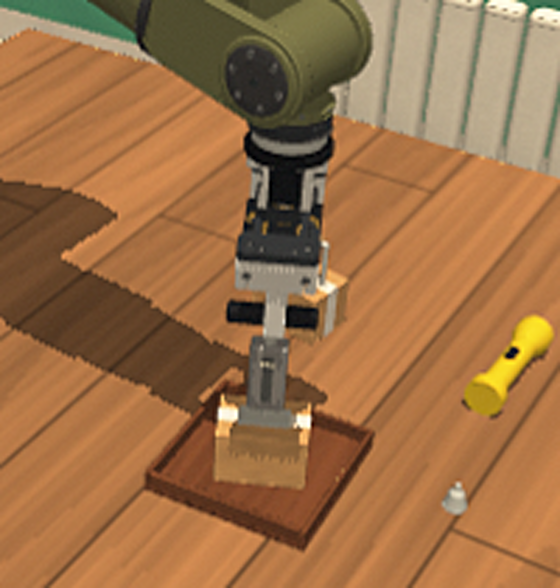

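The parcel stands upright on the tray floor (crop (262,455)) and the spring is nearly slack. The force has dropped to about 0.6 N with the bar still held. Opening the fingers gradually, then straight up.

Request:
jog_arm --targets '[[1.8, [0, 0.1, 0], 0], [2.5, [0, 0.1, 0], 0], [3.5, [0, 0.1, 0], 0], [5, [0, 0.1, 0], 0], [7, [0, 0.1, 0], 0], [7, [0, 0.1, 0], 0], [7, [0, 0.1, 0], 0], [7, [0, 0.1, 0], 0]]'

```text
time_s: 12.85
ee_pos: [0.6289, -0.001, 0.1875]
eef_rot: [-1.571, 0.0, -1.132]
force: [0.4, 0.4, -0.3]
grip_width: 0.0681
```

Request:
jog_arm --targets '[[7, [0, -0.5, 0], 0], [7, [0, -1.5, 0], 0], [7, [0, -3, 0], 0], [7, [0, -5, 0], 0], [7, [0, -7, 0], 0], [7, [0, -9, 0], 0], [7, [0, -11, 0], 0], [7, [0, -12, 0], 0], [7, [0, -12, 0], 0], [7, [0, -12, 0], 0]]'

```text
time_s: 13.85
ee_pos: [0.6288, -0.001, 0.307]
eef_rot: [-1.571, 0.0, -1.132]
force: [-0.6, 0.5, -1.3]
grip_width: 0.0698
```

```bash
python3 - <<'E'
from h import *
togo([.629,-.001,.186],-65)
c=optics.camera("scene"); save("s6.png",c["img"],(270,60,470,270),2.8)
W=cloud(c);i=c["img"].astype(int)
for n,z0,z1,ctr in(("box top",.058,.074,(.629,-.001)),("bar",.175,.2,(.629,-.001)),("twin top",.054,.066,(.5355,.2522))):
    m=(np.hypot(W[...,0]-ctr[0],W[...,1]-ctr[1])<.065)&(W[...,2]>z0)&(W[...,2]<z1)
    p=W[m];print(n,m.sum(),np.median(p[:,2]),cv2.minAreaRect((p[:,:2]*1000).astype(np.float32)))
E
```

```text
13.85 pos [ 0.6288 -0.001   0.307 ] rot [-1.571  0.    -1.132] F [-0.6  0.5 -1.3] w 0.0698
shift cm [1.00e-02 1.21e+01 2.00e-02] turn 0.003
box top 478 0.06430043735508428 ((630.0055541992188, -2.0973663330078125), (89.95619201660156, 70.42233276367188), 24.647069931030273)
bar 276 0.18984484751947095 ((631.090087890625, -4.395992279052734), (83.10829162597656, 24.154935836791992), 23.12181854248047)
twin top 316 0.058001916634253525 ((536.3548583984375, 249.78175354003906), (67.9011459350586, 94.87007904052734), 81.0234146118164)
```

View pics/s6.png

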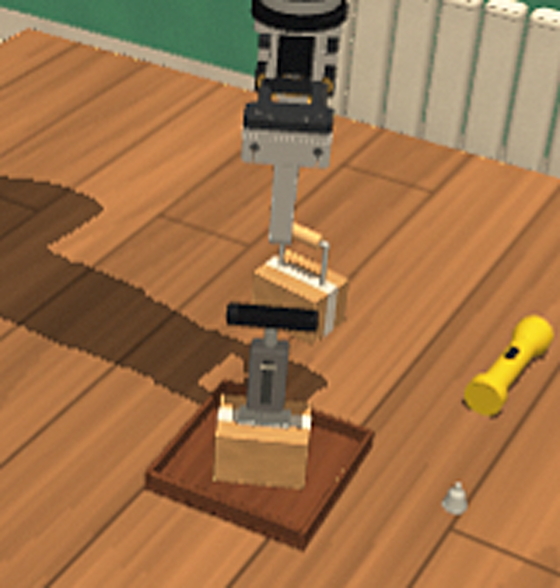

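The parcel stands upright in the middle of the tray (crop (262,455)), the gripper is well clear above the bar, and the twin has not moved. Handing in.

```bash
python3 -c "
from station import ctrl
print(ctrl.hand_in())"
```

```text
the job is handed in; nothing more can be done
None
```

I weighed the cardboard parcel with the black-crossbar scale, stood it in the tray, and handed the job in at about 14 s of the 51 s limit. `hand_in` reports no verdict.

- **Weighing:** I lifted it by the crossbar, and it hung still for just over 2 s with its underside about 65 mm above the shelf top. The load was about 5.2 N, which is roughly 0.5 kg and a spring stretch of about 43 mm.
- **Placing:** I lowered it into the tray until the spring was nearly slack. The fingers were still closed on the bar while the load fell to about 0.6 N. Then I opened them and withdrew straight up.
- **Last checks:**
  - The parcel's centre is about 2 mm from the tray's, and its box top is at about 64 mm, which puts it on the tray floor. It looks upright.
  - The twin is within about 3 mm of where it was, which is within measuring error. I never went near the red look-alike after passing above it, but did not measure it again.
  - The gripper is about 10 cm clear of the bar. The last force reading, about 1.5 N with nothing held, is slightly above the usual sensor noise.

No check failed or disagreed.

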